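Fetch the cover-glass box from the hasped chest into the rack

ROBOT

A 7-joint arm with a two-finger parallel gripper is mounted at the origin on the work surface. World frame = base frame: x ahead of the robot, y to its left, z up, the work surface at z = 0. Lengths are in m, angles in rad, forces in N, time in s.
With the tool pointing down it reaches from about 0.35 to 0.9 m from the base axis. Payload 8.1 kg.
Tool frame: the origin (TCP) lies between the finger pads; the fingertips stand 17 mm ahead of it and the grasp point (between the pads) lies 2 mm behind it; z points along the fingers, y is the line along which they close (so a half turn about z gives the same grasp; the last joint's range is limited). The gripper opens to 85 mm and grips with 20 to 120 N. Pads are 22 mm wide; open, the fingers measure 114 mm over their backs; the gripper's body (76 mm by 85 mm) begins 54 mm behind the grasp point. The pads swing forward as they close: fully open they stand 13 mm farther back than shut.
Start: joints at [-1.271, 0.434, 0.025, 1.573, -0.012, 1.134, -0.075], TCP at [0.245, 0.575, 0.248] pointing down, gripper open.
Joint ranges: [-2.62, 2.62], [-0.44, 2.09], [-1.27, 1.32], [0.08, 2.57], [-1.32, 4.46], [0.12, 2], [-2.74, 2.74]. Speed limits (rad/s): [2.22, 2.22, 3.01, 3.01, 3.14, 3.14, 3.14].

INTERFACE

Orientations are given as a unit quaternion [x, y, z, w].
In Python, from bench import arm gives the robot as it stands.
- The arm moves only by the tool play_rows, never from a script. Its argument "motion" is one flat list of numbers, 7 for each row, row after row: the shift along the tool's x, y, z scaled (see below), then the turn, a rotation vector about the tool's x, y, z scaled (see below), then the closure, from 0 (fully open) to 1 (shut). In form: [dx, dy, dz, rx, ry, rz, fingers, dx, dy, dz, rx, ry, rz, fingers, ...]. A call has 1 to 8 rows; each row is the pose to reach, as a shift and turn from the pose commanded when the call began, along the tool's axes at that moment, turning the shorter way round; what a row does not reach only later rows make up. The controller multiplies each number of a shift by 0.4 m and each number of a turn by pi rad. A row lasts 1/8 s, in which the tool goes at most 62.5 mm and 10.7 degrees, less where a joint would pass 70% of its speed; a pose out of reach is approached as far as the arm can. A call with a number of a shift or a turn outside -1 to 1 is refused whole. A call with a gripper value outside its range is refused whole. The fingers move at their own pace and stop on an object; "force" is the grip in N (left out, the last holds). Time passes only in rows, so rows that repeat a pose let the fingers close. It gives the time, the measured TCP pose, the force, the opening and the grip force at its end, in the units of the state.
- arm.get_obs(): the state, without advancing time (a new reading comes with each control period).
- arm.get_image(name): name is "scene" or "top" or "wrist"; returns a dict with "color" (384x512x3 uint8, red, green, blue), "z_map" (384x512 float32, m along the optical axis (not along the pixel's ray), 0 where there is no reading), "intrinsics" (3x3 intrinsics, pixels), "position" and "attitude" of the camera in the world; the wrist camera has in their place "hand_eye" (4x4, takes a point from camera to tool coordinates, whose origin is the TCP and whose axes are the flange's). Camera axes: x right, y down, z forward; pixel columns grow to the right and rows downward; lengths in m; the calibration is good to about 2 mm. A picture is of the moment at which its call begins: read the wrist's pose just before it.
- arm.sign_off(): hands the job in; it is judged then, once.
The state is a dict: "time_s": time; "joint_pos": joint angles; "qd": joint speeds; "joint_torque": joint torques, N m; "tool_pos": TCP position; "eef_rot": TCP orientation; "wrist_force": force on the tool from outside, world axes, zero at the start; "moment": the same for the moment, N m; "gripper_width": opening from 0.0 (shut) to 1.0 (fully open); "finger_force": force on a finger pad.
Only numpy, scipy, OpenCV 4.12 (cv2) and the standard library are available. Lean on these libraries where they do the work, as an engineer would, in place of code of your own. Each camera call takes 0.05 s, during which the arm holds its last target. There are 200 camera calls.

TASK

The steel chest on the bench is shut by a hasp: flip the hasp up off its staple and swing it clear until it stands straight out, and only then raise the lid until it stands upright by itself. Take out the white rectangular box of cover glasses and set it, upright and without dropping it, fully down in the one empty bay of the plywood rack, lengthwise like its neighbours; you can set it down on the cork pad to take it another way round. Leave the jar, the boxes already in the rack, the bottle, the timer and the beaker where they are.

Things in the scene. Friction and masses are not known exactly. Their poses are not given: they have to be found in the camera images.
- chest: Grey steel chest fixed to the bench, 160 (x) x 270 (y) x 100 mm without its 8 mm lid, walls 6 mm. Origin: centre of its underside; z up; its front looks along its -x, roughly to the robot. From the front stand out the hasp's pull (at chest y = -75 mm) and the lid's tab (at chest y = +75 mm). Two foam pockets inside hold the cover-glass box and the jar; which is where varies.
- foam (a point): Middle of the foam bed in the chest, 36 mm above the bench; axes as the chest's. Two pockets, centred at y = +67 and -67 mm from here, each 68 mm long (x) and 123 mm wide (y). The foam rails before and behind them (x) and a 12 mm divider rise 50 mm above the bed, level with the box's top: fingers have room beside a thing only in chest y, none in x.
- lid (a joint): Angle of the lid about its hinge along the chest's y at the far (+x) top edge: 0 shut, grows as the front edge rises, 1.57 upright, stop at 1.75. Stiff hinge: it stays where it is left; about 6 N upward at the tab raises it. While the hasp hangs on its staple the lid cannot rise.
- lid_hinge (a point): Point on the lid's hinge line at the middle of the chest's far (+x) edge, 100 mm above the bench.
- lid_tab (a point): Grip point of the lid's lift tab, a steel tongue 16 mm wide (chest y), 8 mm thick, standing out 40 mm level from the shut lid's front edge. Point: mid width and thickness, 26 mm before the edge, 104 mm above the bench when shut, 186 mm from the hinge line. Pinch its sides, along chest y, from above. Moves with the lid; points up when the lid is upright. Axes: the lid's.
- hasp (a joint): Angle of the hasp about its hinge along the chest's y at the lid's front edge: 0 hanging flat down the chest's front with its slot over the staple, grows as its lower end swings out (towards chest -x) and up; 1.57 standing straight out from the lid, stop at 2.0. It rides on the lid and its stiff hinge keeps it where it is left; under 2 N at the pull moves it.
- hasp_hinge (a point): Middle of the hasp's hinge line, on the lid's front edge, 102 mm above the bench with the lid shut. The hasp is a steel leaf 30 mm wide, 44 mm long, its 12 x 19 mm slot over a wire staple that stands out 12 mm from the chest's front.
- hasp_pull (a point): Grip point of the hasp's pull, a steel ball 18 mm across on a 7 mm stem that stands square out from the leaf's lower end. Point: the ball's centre, 28 mm out from the leaf, 38 mm along the leaf from the hinge line; hasp down: 32 mm before the chest's face, 64 mm above the bench. Pinch the ball along chest y from above; it turns easily between the fingers. Axes: the hasp's.
- cover_box: White plastic box of cover glasses, 60 (x) x 34 (y) x 50 mm (z), closed, 0.12 kg, standing upright in one of the chest's pockets with its 60 mm side along the chest's x (within about 5 degrees). Origin: centre of its underside; z up.
- liner: Thin black rubber liner, 62 x 36 x 2 mm, fixed on the floor of the rack's one empty bay (any of the three). Origin: centre of its underside, 8 mm above the bench; x lies along the bay's length. The box belongs here, standing on the liner with its 60 mm side along the liner's x (either way round).
- rack: Plywood rack fixed to the bench, 70 (x) x 158 (y) x 70 mm. Origin: centre of its underside. Floor 8 mm; four 8 mm walls, to 70 mm above the bench, make three bays at y = -50, 0, +50 mm, each 42 mm wide (y), 70 mm long, open on top and at both x ends. No room for fingers between a box and the walls, only at the box's 34 mm wide ends.
- pad: Bare cork pad fixed on the bench between chest and rack, 110 (x) x 100 (y) x 3 mm, always clear: a place to set the box down. Origin: centre of its underside, on the bench.
- jar: Round amber jar with a white cap, 54 mm across, 50 mm high, in the chest's other pocket; stays there. Origin: centre of its underside.
- full_a: A like box of cover glasses already in one of the rack's bays; stays there. Origin: centre of its underside.
- full_b: Another like box already in another of the rack's bays; stays there. Origin: centre of its underside.
- bottle: Amber bottle, 54 mm across, 120 mm high, standing at the back of the bench; stays. Origin: centre of its underside.
- timer: Small grey bench timer, 35 x 70 x 50 mm, at the back of the bench; stays. Origin: centre of its underside.
- beaker: Glass beaker, 64 mm across, 75 mm high, behind the rack; stays. Origin: centre of its underside.

How it is judged:
By the outcome, as a careful person would: the job done as asked, in the order asked, and still so for the second after the job is handed in, with the robot touching nothing.
It also fails if it takes over 72 s, if anything falls off the work surface, if the arm or the gripper's body presses on something with over 40 N, if the wrist force passes 120 N, or if a joint passes its speed limit or range.

## Working session

There is one attempt and no reset: what is moved stays moved. The work goes in short steps, Python scripts to look and compute and a tool call to move; the robot and the scene stay as the last step left them, time stands still between calls to the robot, and variables do not carry over. Pictures are saved under pics/ and viewed, at most 10 in all, crops included, and the job is handed in when it is done.

Besides the shell and the picture viewer there is one more tool, called after "Emit:" as name(argument=value, ...), one argument or row to a line, values as JSON. play_rows: Moves the arm, as the interface text tells. Its arguments: {"type":"object","properties":{"motion":{"type":"array","items":{"type":"number"}},"force":{"type":"number"}},"required":["motion"]}

```bash
ls; mkdir -p pics; cat > h.py <<'E'
import numpy as np, cv2
from scipy.spatial.transform import Rotation as R
from bench import arm
def cam(name):
    o=arm.get_obs(); d=arm.get_image(name); K=np.array(d["intrinsics"])
    if name=="wrist":
        T=np.eye(4);T[:3,:3]=R.from_quat(o["eef_rot"]).as_matrix();T[:3,3]=o["tool_pos"]
        T=T@np.array(d["hand_eye"])
    else:
        T=np.eye(4);a=np.array(d["attitude"]);T[:3,:3]=a if a.shape==(3,3) else R.from_quat(a).as_matrix();T[:3,3]=d["position"]
    z=np.array(d["z_map"]);v,u=np.mgrid[:z.shape[0],:z.shape[1]]
    p=np.stack([(u-K[0,2])/K[0,0]*z,(v-K[1,2])/K[1,1]*z,z],-1)
    P=p@T[:3,:3].T+T[:3,3]; P[z==0]=np.nan
    return np.array(d["color"]),P,K,T
def save(n,c): cv2.imwrite("pics/%s.png"%n,cv2.cvtColor(c,cv2.COLOR_RGB2BGR))
E
python3 - <<'E'
from h import *
o=arm.get_obs();print({k:np.round(v,3) for k,v in o.items()})
a=[]
for n in("scene","top"):
    c,P,K,T=cam(n);np.savez("pics/"+n,c=c,P=P,K=K,T=T);print(n,T.round(3).tolist(),K.tolist());a.append(c)
save("both",cv2.resize(np.hstack(a),(800,300)));save("top",cv2.resize(a[1],(800,600)))
E
```

```text
pics
{'time_s': np.float64(0.0), 'joint_pos': array([-1.271,  0.435,  0.025,  1.574, -0.012,  1.134, -0.075]), 'qd': array([-0.   ,  0.   , -0.001, -0.003, -0.001, -0.001, -0.001]), 'joint_torque': array([-1.0000e-03, -6.7046e+01,  1.0250e+00, -3.1622e+01,  1.5000e-02,
        1.2000e-02, -0.0000e+00]), 'tool_pos': array([0.245, 0.575, 0.247]), 'eef_rot': array([ 0.2  ,  0.98 , -0.001, -0.   ]), 'wrist_force': array([ 0.157, -0.033, -0.482]), 'moment': array([-0.003, -0.012, -0.023]), 'finger_force': np.float64(0.0), 'gripper_width': np.float64(0.999)}
scene [[-0.541, 0.64, -0.546, 1.11], [0.841, 0.409, -0.354, 0.319], [-0.003, -0.651, -0.759, 0.778], [0.0, 0.0, 0.0, 1.0]] [[361.69142336826377, 0.0, 251.50579281978588], [0.0, 361.69142336826377, 189.89354059178808], [0.0, 0.0, 1.0]]
top [[0.007, -0.98, 0.197, 0.428], [-1.0, -0.007, -0.0, -0.016], [0.001, -0.197, -0.98, 1.137], [0.0, 0.0, 0.0, 1.0]] [[470.1636264953548, 0.0, 258.502131100242], [0.0, 470.1636264953548, 200.87232460417408], [0.0, 0.0, 1.0]]
```

View pics/top.png

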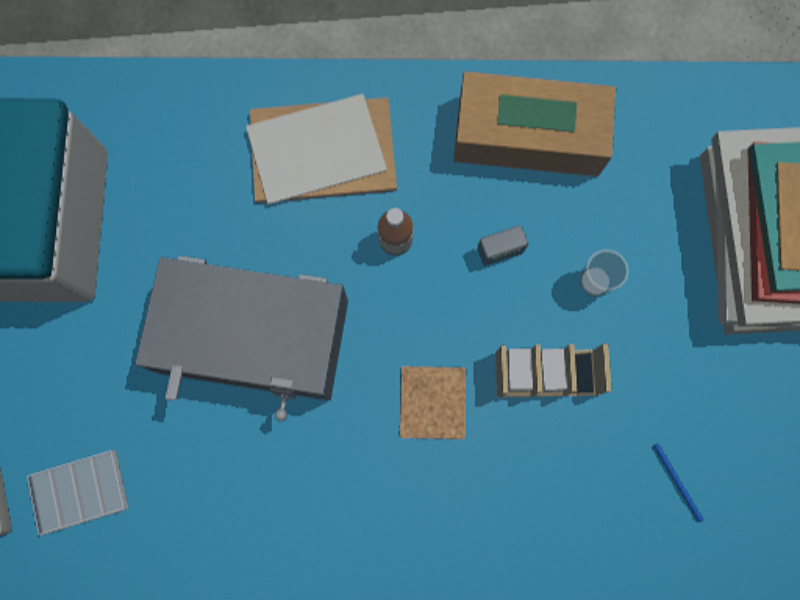

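View pics/both.png

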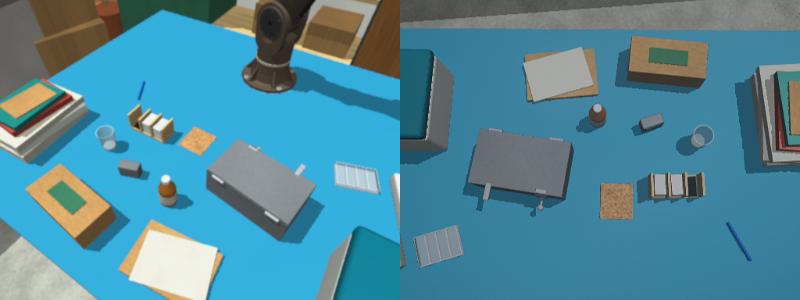

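The top view (800 px scale) shows the chest at (245,330), tab (173,383), pull ball (281,412), pad (433,402). The rack is at (553,370) with its empty bay on the right (587,370). Next I fit these in 3-D.

```bash
python3 - <<'E'
import numpy as np,cv2
for n in("top","scene"):
    P=np.load(f"pics/{n}.npz")["P"];c=np.load(f"pics/{n}.npz")["c"].astype(int)
    X,Y,Z=P[...,0],P[...,1],P[...,2]
    def rect(m,l):
        q=P[m];
        k=np.zeros(m.shape,np.uint8);k[m]=1
        nn,lab,st,_=cv2.connectedComponentsWithStats(k);i=1+st[1:,4].argmax();q=P[lab==i]
        r=cv2.minAreaRect((q[:,:2]*1000).astype(np.float32));print(n,l,len(q),np.round(r[0],1),np.round(r[1],1),round(r[2],2),"z",np.median(q[:,2]).round(4))
    box=(X>.35)&(X<.75)
    rect(box&(Y>.0)&(Y<.5)&(Z>.1)&(Z<.115),"lid+tab")
    k=((X>.35)&(X<.75)&(Y>.0)&(Y<.5)&(Z>.1)&(Z<.115)).astype(np.uint8)
    rect(cv2.morphologyEx(k,cv2.MORPH_OPEN,np.ones((13,13)))>0,"lid")
    rect((Z>.001)&(Z<.006)&(c[...,0]>c[...,2]+20)&(X>.3)&(X<.5)&(Y>-.2)&(Y<.05),"pad")
    m=(X>.33)&(X<.55)&(Y>-.4)&(Y<-.08)&(Z>.063)&(Z<.075);q=P[m]
    r=cv2.minAreaRect((q[:,:2]*1000).astype(np.float32));print(n,"rack",r,np.median(q[:,2]))
    dark=(c.sum(-1)<130)&(X>.33)&(X<.55)&(Y>-.4)&(Y<-.08)&(Z<.02)&(Z>.004)
    if dark.sum()>5: rect(dark,"liner")
    # full boxes
    w=(c.min(-1)>130)&(X>.33)&(X<.55)&(Y>-.4)&(Y<-.08)&(Z>.05)&(Z<.064)
    if w.sum()>5: q=P[w];print("white",q.mean(0),cv2.minAreaRect((q[:,:2]*1000).astype(np.float32)))
# points in top near pull and tab
d=np.load("pics/top.npz");P=d["P"]
for l,(u,v) in dict(tab=(173,383),pull=(281,413)).items():
    u=int(u*.64);v=int(v*.64);w=P[v-8:v+9,u-8:u+9].reshape(-1,3);w=w[w[:,2]>.04];print(l,P[v,u].round(4),np.median(w,0).round(4),w[w[:,0].argmin()].round(4),len(w))
E
```

```text
top lid+tab 8830 [604. 221.] [270.4 207.4] 81.41 z 0.1086
top lid 7832 [620.5 218.1] [270.1 165. ] 81.16 z 0.1087
top pad 477 [482.2 -60.3] [35.5 98.2] 0.23 z 0.0033
top rack ((540.1011962890625, -237.85580444335938), (18.96785545349121, 157.2826690673828), 0.4355515241622925) 0.06919499639753457
top liner 32 [ 542.4 -294.8] [22.5 12.3] 88.88 z 0.0097
white [ 0.54259861 -0.2115167   0.05788543] ((542.9898071289062, -213.94577026367188), (13.930920600891113, 83.50603485107422), 0.1014363095164299)
scene lid+tab 7548 [601.8 219.3] [270.6 208.1] 81.66 z 0.1087
scene lid 6684 [617.7 217.2] [270.3 175. ] 81.34 z 0.1088
scene pad 271 [481.5 -60.7] [99.4 36.6] 89.49 z 0.0037
scene rack ((539.745361328125, -239.37197875976562), (23.691442489624023, 158.57046508789062), 1.3750499486923218) 0.06929947456221869
white [ 0.54145803 -0.21772979  0.058414  ] ((541.5538330078125, -220.42803955078125), (85.56999969482422, 18.30108642578125), 87.34264373779297)
tab [0.5342 0.3084 0.1085] [0.5364 0.3069 0.1081] [0.5166 0.3134 0.1096] 150
pull [0.4958 0.1606 0.0789] [0.4963 0.1594 0.0726] [0.4872 0.1633 0.0739] 67
```

```bash
cat >> h.py <<'E'
def go(pos,yaw=None,tilt=0):
    "row numbers to reach world pos with tool down, tool y at world angle yaw (deg)"
    o=arm.get_obs();A=R.from_quat(o["eef_rot"]);d=A.inv().apply(np.array(pos)-o["tool_pos"])/.4
    r=np.zeros(3)
    if yaw is not None:
        best=None
        for k in(0,180):
            y=np.radians(yaw+k);B=R.from_matrix(np.array([[np.sin(y),np.cos(y),0],[-np.cos(y),np.sin(y),0],[0,0,-1]]).T.reshape(3,3).T if 0 else np.column_stack([[np.sin(y),-np.cos(y),0],[np.cos(y),np.sin(y),0],[0,0,-1]]))
            v=(A.inv()*B).as_rotvec()
            if best is None or np.linalg.norm(v)<np.linalg.norm(best): best=v
        r=best/np.pi
    print("row",d.round(4),r.round(4),"mm",np.linalg.norm(d*400).round(0),"deg",np.degrees(np.linalg.norm(r*np.pi)).round(1))
E
python3 - <<'E'
from h import *
for n in("top","scene"):
    d=np.load(f"pics/{n}.npz");P=d["P"];c=d["c"].astype(int);X,Y,Z=P[...,0],P[...,1],P[...,2]
    for l,m in dict(rack=(X>.5)&(X<.63)&(Y>-.4)&(Y<-.12)&(Z>.064)&(Z<.075),pad=(Z>.001)&(Z<.007)&(c[...,0]>c[...,2]+20)&(X>.4)&(X<.65)&(Y>-.13)&(Y<.05)).items():
        print(n,l,cv2.minAreaRect((P[m][:,:2]*1000).astype(np.float32)))
    m=(X>.5)&(X<.63)&(Y>-.35)&(Y<-.25)&(Z>.004)&(Z<.02)&(c.sum(-1)<200);print("liner",m.sum(),np.median(P[m],0))
go((.47,.17,.22),81.3)
E
```

```text
top rack ((565.5341186523438, -237.82186889648438), (69.44308471679688, 158.3831024169922), 0.8745253682136536)
top pad ((518.5696411132812, -60.524559020996094), (98.38489532470703, 108.52243041992188), 89.4434585571289)
liner 282 [ 0.5634934  -0.29482133  0.01018949]
scene rack ((563.1265258789062, -238.75296020507812), (69.89130401611328, 160.04953002929688), 1.589250087738037)
scene pad ((517.9473876953125, -61.073177337646484), (99.39031982421875, 109.52981567382812), 89.38309478759766)
liner 30 [ 0.58177909 -0.29759402  0.01009207]Traceback (most recent call last):
  File "<stdin>", line 7, in <module>
  File "h.py", line 23, in go
    y=np.radians(yaw+k);B=R.from_matrix(np.array([[np.sin(y),np.cos(y),0],[-np.cos(y),np.sin(y),0],[0,0,-1]]).T.reshape(3,3).T if 0 else np.column_stack([[np.sin(y),-np.cos(y),0],[np.cos(y),np.sin(y),0],[0,0,-1]]))
                          ~~~~~~~~~~~~~^^^^^^^^^^^^^^^^^^^^^^^^^^^^^^^^^^^^^^^^^^^^^^^^^^^^^^^^^^^^^^^^^^^^^^^^^^^^^^^^^^^^^^^^^^^^^^^^^^^^^^^^^^^^^^^^^^^^^^^^^^^^^^^^^^^^^^^^^^^^^^^^^^^^^^^^^^^^^^^^^^^^^^^^^^^^^^^
  File "scipy/spatial/transform/_rotation.pyx", line 1143, in scipy.spatial.transform._rotation.Rotation.from_matrix
ValueError: Non-positive determinant (left-handed or null coordinate frame) in rotation matrix 0: [[ 0.98849389  0.15126082  0.        ]
 [-0.15126082  0.98849389  0.        ]
 [ 0.          0.         -1.        ]].
```

```bash
python3 - <<'E'
import re
s=open('h.py').read().split('\n')
s=[("            y=np.radians(yaw+k);c,n=np.cos(y),np.sin(y);B=R.from_matrix([[-n,c,0],[c,n,0],[0,0,-1]])" if 'B=R.from_matrix' in l else l) for l in s]
open('h.py','w').write('\n'.join(s))
E
python3 -c "
from h import *
go((.47,.17,.22),81.3)"
```

```text
row [-0.9143 -0.7097  0.0701] [-0.0005 -0.     -0.0799] mm 464.0 deg 14.4
```

Emit:
play_rows(
  motion=[-0.914,-0.71,0.07,0,0,-0.08,0.5,-0.914,-0.71,0.07,0,0,-0.08,0.5,-0.914,-0.71,0.07,0,0,-0.08,0.5,-0.914,-0.71,0.07,0,0,-0.08,0.5,-0.914,-0.71,0.07,0,0,-0.08,0.5,-0.914,-0.71,0.07,0,0,-0.08,0.5,-0.914,-0.71,0.07,0,0,-0.08,0.5,-0.914,-0.71,0.07,0,0,-0.08,0.5],
)

```text
time_s: 1.1
tool_pos: [0.4712, 0.1663, 0.22]
eef_rot: [0.078, 0.997, -0.001, 0.0]
wrist_force: [0.4, 1.0, 0.2]
gripper_width: 0.501
finger_force: 0.0
```

```bash
python3 - <<'E'
from h import *
o=arm.get_obs();print(o["tool_pos"],o["time_s"],o["gripper_width"])
c,P,K,T=cam("wrist");save("w1",c);np.savez("pics/w1",c=c,P=P,K=K,T=T)
print(T.round(3).tolist())
go((.47,.17,.22),81.3)
E
```

```text
[0.47120293 0.16627205 0.22000265] 1.1 0.5006019795092762
[[0.156, 0.942, 0.298, 0.394], [0.988, -0.148, -0.048, 0.178], [-0.001, 0.302, -0.953, 0.345], [0.0, 0.0, 0.0, 1.0]]
row [ 0.0079  0.0135 -0.0002] [-0.0007  0.0003 -0.0021] mm 6.0 deg 0.4
```

View pics/w1.png

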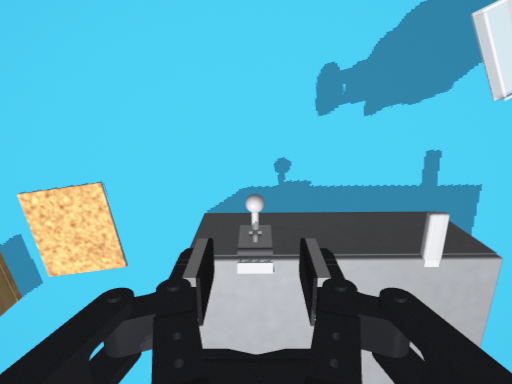

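The wrist view shows the pull ball at (255,203), the hasp leaf below it and the tab at (435,240).

```bash
python3 - <<'E'
from h import *
d=np.load("pics/w1.npz");P=d["P"];T=d["T"]
w=P[190:218,243:268].reshape(-1,3);w=w[(w[:,2]>.055)&(w[:,2]<.08)]
from scipy.optimize import least_squares
# sphere fit, r=9mm, near cluster
m=np.median(w,0);w=w[np.linalg.norm(w-m,axis=1)<.014]
s=least_squares(lambda c:np.linalg.norm(w-c,axis=1)-.009,m-[0,0,.008],loss='soft_l1',f_scale=.001);print("ball",s.x.round(4),len(w),s.cost)
# ray check from top camera: ball pixel
t=np.load("pics/top.npz");K=t["K"];Tt=t["T"]
for nm,p in(("ball",s.x),):
    q=Tt[:3,:3].T@(p-Tt[:3,3]);print(nm,"in top(800)",((K@q)[:2]/q[2]/.64).round(1))
w=P[215:262,424:448].reshape(-1,3);w=w[(w[:,2]>.1)&(w[:,2]<.115)]
r=cv2.minAreaRect((w[:,:2]*1000).astype(np.float32));print("tab",r,np.median(w[:,2]))
b=s.x.copy()
go((b[0],b[1],b[2]+.06),81.3);go((b[0],b[1],b[2]+.004),81.3)
E
```

```text
ball [0.4927 0.1615 0.0661] 308 4.918826600526945e-05
ball in top(800) [280.5 415.3]
tab ((532.57373046875, 309.4029235839844), (22.979101181030273, 43.17831039428711), 85.37088012695312) 0.10745340619833446
row [-0.0512  0.002   0.2345] [-0.0007  0.0003 -0.0021] mm 96.0 deg 0.4
row [-0.0511  0.0023  0.3745] [-0.0007  0.0003 -0.0021] mm 151.0 deg 0.4
```

Emit:
play_rows(
  motion=[-0.054,0.002,0.2,0,0,-0.002,0.6,-0.054,0.002,0.2,0,0,-0.002,0.6,-0.054,0.002,0.374,0,0,-0.002,0.6,-0.054,0.002,0.374,0,0,-0.002,0.6,-0.054,0.002,0.374,0,0,-0.002,1,-0.054,0.002,0.374,0,0,-0.002,1,-0.054,0.002,0.374,0,0,-0.002,1,-0.054,0.002,0.374,0,0,-0.002,1],
  force=25,
)

```text
time_s: 2.15
tool_pos: [0.4883, 0.1631, 0.0712]
eef_rot: [0.074, 0.997, -0.003, -0.003]
wrist_force: [-6.3, -14.9, -6.8]
gripper_width: 0.186
finger_force: 24.7
```

```bash
python3 - <<'E'
from h import *
o=arm.get_obs();p=o["tool_pos"];print(p,o["gripper_width"],o["finger_force"])
for th in (20,40,60,75,90,96):
    t=np.radians(th);f=lambda t:np.array([-38*np.sin(t)-28*np.cos(t),-38*np.cos(t)+28*np.sin(t)])
    d=(f(t)-f(0))/1000
    print(th,end=" ");go((p[0]+.9885*d[0],p[1]-.151*d[0],p[2]+d[1]))
E
```

```text
[0.48834352 0.16307783 0.07115198] 0.18633245228265413 24.700125753879547
20 row [ 0.0284 -0.0001 -0.0295] [0. 0. 0.] mm 16.0 deg 0.0
40 row [ 0.0451 -0.0003 -0.067 ] [0. 0. 0.] mm 32.0 deg 0.0
60 row [ 0.0479 -0.0006 -0.1079] [0. 0. 0.] mm 47.0 deg 0.0
75 row [ 0.0407 -0.0008 -0.1378] [0. 0. 0.] mm 57.0 deg 0.0
90 row [ 0.0259 -0.001  -0.1649] [0. 0. 0.] mm 67.0 deg 0.0
96 row [ 0.0181 -0.0011 -0.1744] [0. 0. 0.] mm 70.0 deg 0.0
```

Emit:
play_rows(
  motion=[0.02,-0.011,-0.03,0,0,0,1,0.037,-0.011,-0.067,0,0,0,1,0.042,-0.011,-0.108,0,0,0,1,0.036,-0.011,-0.138,0,0,0,1,0.024,-0.011,-0.165,0,0,0,1,0.019,-0.011,-0.17,0,0,0,1,0.019,-0.011,-0.17,0,0,0,1,0.019,-0.011,-0.17,0,0,0,1],
)

```text
time_s: 3.15
tool_pos: [0.4829, 0.1634, 0.1408]
eef_rot: [0.073, 0.997, -0.0, 0.0]
wrist_force: [-4.2, -7.9, 0.5]
gripper_width: 0.184
finger_force: 24.8
```

```bash
python3 - <<'E'
from h import *
c,P,K,T=cam("wrist");save("w2",c);np.savez("pics/w2",c=c,P=P,K=K,T=T)
E
```

```text
(no output)
```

View pics/w2.png

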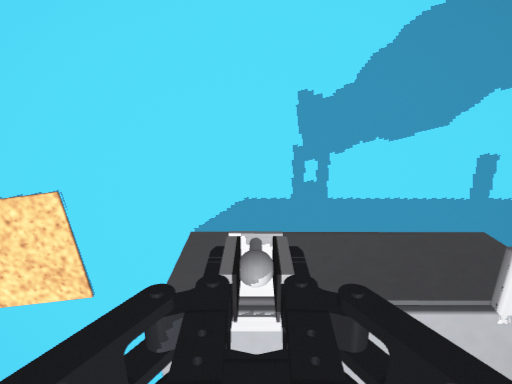

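The ball at (256,268) sits between the pads with the leaf out below it. I'll release, rise and measure the leaf's slope.

Emit:
play_rows(
  motion=[0,0,0,0,0,0,0.6,0,0,0,0,0,0,0.6,0,0,-0.1,0,0,0,0.6,0,0,-0.25,0,0,0,0.6,0,0,-0.25,0,0,0,0.6,0,0,-0.25,0,0,0,0.6],
)

```text
time_s: 3.95
tool_pos: [0.4834, 0.1651, 0.2393]
eef_rot: [0.072, 0.997, 0.001, 0.001]
wrist_force: [-0.7, 0.2, -0.1]
gripper_width: 0.395
finger_force: 0.0
```

```bash
python3 - <<'E'
from h import *
o=arm.get_obs();print(o["tool_pos"],o["wrist_force"])
c,P,K,T=cam("wrist");np.savez("pics/w3",c=c,P=P,K=K,T=T)
cy=np.array([.151,.9885]);cx=np.array([.9885,-.151])
for n in("wrist","top","scene"):
    if n!="wrist": c,P,K,T=cam(n)
    save("h_"+n,c)
    C=np.array([.619,.2177]);q=P.reshape(-1,3);a=(q[:,:2]-C)@cx;b=(q[:,:2]-C)@cy
    m=(a<-.083)&(a>-.15)&(abs(b+.075)<.018)&(q[:,2]>.05)&(q[:,2]<.16);s=m.sum()
    i=np.argsort(a[m]);aa,bb,zz=a[m][i],b[m][i],q[m][i,2]
    print(n,s)
    for lo in np.arange(-.15,-.08,.006):
        k=(aa>=lo)&(aa<lo+.006)
        if k.sum(): print("  x",round(lo+.003,3),"n",k.sum(),"zmed",np.median(zz[k]).round(4),"min/max",zz[k].min().round(4),zz[k].max().round(4),"y",np.median(bb[k]).round(3))
    k=(abs(b-.075)<.012)&(a<-.083)&(a>-.13)&(q[:,2]>.09)
    print("tab: a",a[k].min(),"b",b[k].min(),b[k].max(),"z",np.median(q[k,2]))
E
```

```text
[0.48336557 0.16512215 0.23934543] [-0.65960012  0.17784707 -0.09021382]
wrist 1687
  x -0.135 n 4 zmed 0.132 min/max 0.1316 0.1322 y -0.074
  x -0.129 n 336 zmed 0.1324 min/max 0.103 0.1411 y -0.075
  x -0.123 n 326 zmed 0.1334 min/max 0.1031 0.1417 y -0.074
  x -0.117 n 137 zmed 0.1057 min/max 0.1036 0.1408 y -0.075
  x -0.111 n 84 zmed 0.105 min/max 0.1036 0.1068 y -0.065
  x -0.105 n 120 zmed 0.1051 min/max 0.1037 0.1067 y -0.068
  x -0.099 n 178 zmed 0.105 min/max 0.1011 0.1064 y -0.074
  x -0.093 n 230 zmed 0.105 min/max 0.0784 0.1068 y -0.075
  x -0.087 n 240 zmed 0.1062 min/max 0.103 0.1081 y -0.075
  x -0.081 n 32 zmed 0.1069 min/max 0.1061 0.1083 y -0.075
tab: a -0.12189937407012606 b 0.06665468639986714 0.08335278855619928 z 0.11014486380199509
top 105
  x -0.105 n 4 zmed 0.1056 min/max 0.1028 0.1088 y -0.083
  x -0.099 n 18 zmed 0.1055 min/max 0.1027 0.1072 y -0.081
  x -0.093 n 38 zmed 0.1064 min/max 0.1019 0.1108 y -0.075
  x -0.087 n 39 zmed 0.106 min/max 0.1026 0.1115 y -0.074
  x -0.081 n 6 zmed 0.1061 min/max 0.1035 0.1092 y -0.077Traceback (most recent call last):
  File "<stdin>", line 16, in <module>
    return umr_minimum(a, axis, None, out, keepdims, initial, where)
ValueError: zero-size array to reduction operation minimum which has no identity
```

Hasp leaf is level (z 0.105 along its length), so it stands straight out. Next is the tab.

```bash
python3 -c "
from h import *
go((.520,.3087,.18),81.3)
go((.520,.3087,.103),81.3)"
```

```text
row [-0.0405  0.3698  0.1448] [-0.0002 -0.0004  0.0022] mm 160.0 deg 0.4
row [-0.0407  0.3699  0.3373] [-0.0002 -0.0004  0.0022] mm 201.0 deg 0.4
```

Emit:
play_rows(
  motion=[-0.04,0.37,0.1,0,0,0.002,0.55,-0.04,0.37,0.14,0,0,0.002,0.55,-0.04,0.37,0.14,0,0,0.002,0.55,-0.04,0.37,0.336,0,0,0.002,0.55,-0.04,0.37,0.336,0,0,0.002,0.55,-0.04,0.37,0.336,0,0,0.002,1,-0.04,0.37,0.336,0,0,0.002,1,-0.04,0.37,0.336,0,0,0.002,1],
  force=50,
)

```text
time_s: 5.05
tool_pos: [0.5208, 0.3089, 0.1056]
eef_rot: [0.076, 0.997, 0.001, 0.0]
wrist_force: [-2.2, 0.6, -2.2]
gripper_width: 0.177
finger_force: 49.6
```

```bash
python3 - <<'E'
from h import *
o=arm.get_obs();p=o["tool_pos"];print(p,o["gripper_width"],o["finger_force"],o["wrist_force"])
f=lambda t:np.array([-.190*np.cos(t)+.004*np.sin(t),.190*np.sin(t)+.004*np.cos(t)])
for th in range(6,93,6):
    d=f(np.radians(th))-f(0);print(th,end=" ");go((p[0]+.9885*d[0],p[1]-.151*d[0],p[2]+d[1]))
E
```

```text
[0.52078823 0.3089099  0.10564267] 0.17722261940373352 49.629807472229004 [-2.18595079  0.63258392 -2.1614013 ]
6 row [-0.0037  0.0001 -0.0496] [0. 0. 0.] mm 20.0 deg 0.0
12 row [-0.0125  0.0001 -0.0985] [0. 0. 0.] mm 40.0 deg 0.0
18 row [-0.0264  0.0002 -0.1463] [0. 0. 0.] mm 59.0 deg 0.0
24 row [-0.0453  0.0002 -0.1923] [0. 0. 0.] mm 79.0 deg 0.0
30 row [-0.0688  0.0003 -0.2361] [0. 0. 0.] mm 98.0 deg 0.0
36 row [-0.0968  0.0003 -0.2772] [0. 0. 0.] mm 117.0 deg 0.0
42 row [-0.1289  0.0004 -0.3152] [0. 0. 0.] mm 136.0 deg 0.0
48 row [-0.1649  0.0004 -0.3496] [0. 0. 0.] mm 155.0 deg 0.0
54 row [-0.2042  0.0004 -0.38  ] [0. 0. 0.] mm 173.0 deg 0.0
60 row [-0.2465  0.0005 -0.4062] [0. 0. 0.] mm 190.0 deg 0.0
66 row [-0.2913  0.0005 -0.4278] [0. 0. 0.] mm 207.0 deg 0.0
72 row [-0.3381  0.0005 -0.4446] [0. 0. 0.] mm 223.0 deg 0.0
78 row [-0.3864  0.0005 -0.4564] [0. 0. 0.] mm 239.0 deg 0.0
84 row [-0.4356  0.0005 -0.4631] [0. 0. 0.] mm 254.0 deg 0.0
90 row [-0.4853  0.0005 -0.4646] [0. 0. 0.] mm 269.0 deg 0.0
```

Emit:
play_rows(
  motion=[-0.004,0,-0.05,0,0,0,1,-0.012,0,-0.098,0,0,0,1,-0.026,0,-0.146,0,0,0,1,-0.045,0,-0.192,0,0,0,1,-0.069,0,-0.236,0,0,0,1,-0.097,0,-0.277,0,0,0,1,-0.129,0,-0.315,0,0,0,1,-0.165,0,-0.35,0,0,0,1],
)

```text
time_s: 6.05
tool_pos: [0.5857, 0.2991, 0.2449]
eef_rot: [0.076, 0.997, 0.0, -0.0]
wrist_force: [4.1, 4.8, -15.2]
gripper_width: 0.173
finger_force: 49.0
```

Emit:
play_rows(
  motion=[-0.039,0,-0.03,0,0,0,1,-0.082,0,-0.056,0,0,0,1,-0.126,0,-0.078,0,0,0,1,-0.173,0,-0.095,0,0,0,1,-0.221,0,-0.106,0,0,0,1,-0.271,0,-0.113,0,0,0,1,-0.32,0,-0.114,0,0,0,1,-0.32,0,-0.114,0,0,0,1],
)

```text
time_s: 7.05
tool_pos: [0.7133, 0.28, 0.2912]
eef_rot: [0.076, 0.997, 0.001, 0.001]
wrist_force: [1.1, 3.5, -1.5]
gripper_width: 0.174
finger_force: 50.6
```

```bash
python3 - <<'E'
from h import *
c,P,K,T=cam("wrist");a=c
c,P,K,T=cam("scene");save("s2",cv2.resize(np.hstack([c,a]),(800,300)))
E
```

```text
(no output)
```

View pics/s2.png

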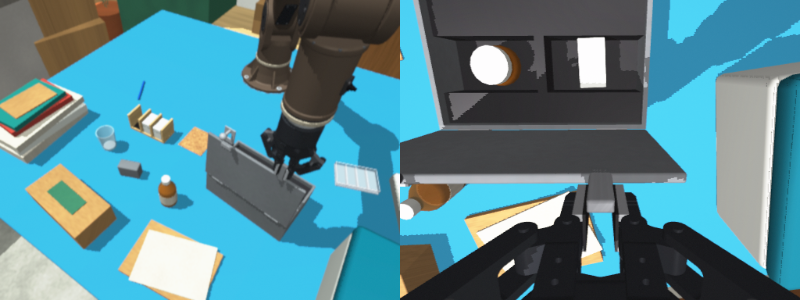

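The scene view shows the lid upright; the wrist half (right) shows the jar at (492,64) and the box at (592,62), i.e. the +y pocket. Next I release and rise.

Emit:
play_rows(
  motion=[0,0,0,0,0,0,0.5,0,0,0,0,0,0,0.5,0,0,-0.1,0,0,0,0.5,0.02,0,-0.2,0,0,0,0.5,0.15,0,-0.2,0,0,0,0.4,0.25,0,-0.2,0,0,0,0.3,0.25,0,-0.2,0,0,0,0.3],
)

```text
time_s: 8.02
tool_pos: [0.6107, 0.2957, 0.3714]
eef_rot: [0.074, 0.997, 0.001, -0.0]
wrist_force: [-0.1, -0.4, 1.3]
gripper_width: 0.701
finger_force: 0.0
```

```bash
python3 - <<'E'
from h import *
o=arm.get_obs();print(o["tool_pos"],o["wrist_force"],o["gripper_width"])
cy=np.array([.151,.9885]);cx=np.array([.9885,-.151]);C=np.array([.6175,.218])
a=[]
for n in("wrist","top","scene"):
    c,P,K,T=cam(n);a.append(c)
    q=P.reshape(-1,3);A=(q[:,:2]-C)@cx;B=(q[:,:2]-C)@cy;Z=q[:,2]
    m=(A>.04)&(A<.14)&(abs(B)<.13)&(Z>.12)&(Z<.245)
    if m.sum()>30: print(n,"lid A=f(z)",np.polyfit(Z[m],A[m],1),m.sum(),"deg",np.degrees(np.arctan(np.polyfit(Z[m],A[m],1)[0])))
    k=((abs(A)<.05)&(B>.005)&(B<.125)&(Z>.078)&(Z<.094)&(c.reshape(-1,3).min(1)>90)).reshape(P.shape[:2]).astype(np.uint8)
    nn,lab,st,_=cv2.connectedComponentsWithStats(k)
    if nn>1:
        i=1+st[1:,4].argmax();w=P[lab==i];print(n,"box",cv2.minAreaRect((w[:,:2]*1000).astype(np.float32)),np.median(w[:,2]),len(w),"chest", np.round((w[:,:2].mean(0)-C)@np.c_[cx,cy],4))
    if n=="wrist":
        v=a[0]
save("w4",cv2.resize(np.hstack([a[0],a[2]]),(800,300)))
E
```

```text
[0.61070487 0.29567872 0.37138387] [-0.10147521 -0.41223481  1.31595338] 0.7009762314926073
wrist lid A=f(z) [-0.03936601  0.08395769] 11064 deg -2.254342271950449
wrist box ((616.58935546875, 283.65777587890625), (119.66840362548828, 78.0894775390625), 80.57588958740234) 0.08524976732964962 2259 chest [-0.0227  0.0649]
top lid A=f(z) [-0.04243897  0.08682904] 1428 deg -2.4301155974107584
top box ((626.717529296875, 282.93975830078125), (34.75721740722656, 61.331180572509766), 84.61082458496094) 0.08595500831163427 405 chest [-0.0007  0.0652]
scene lid A=f(z) [-0.0402815   0.09124784] 4856 deg -2.306713056367098
```

View pics/w4.png

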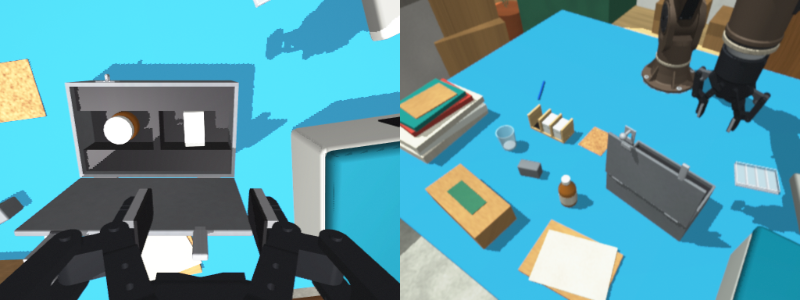

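The wrist half shows the box at (195,128) beside the jar at (120,128), and the lid stands by itself at about 88°. I need a tighter box fit from the wrist view.

```bash
python3 - <<'E'
from h import *
cy=np.array([.151,.9885]);cx=np.array([.9885,-.151]);C=np.array([.6175,.218])
c,P,K,T=cam("wrist");q=P.reshape(-1,3);A=(q[:,:2]-C)@cx;B=(q[:,:2]-C)@cy;Z=q[:,2]
for th in(150,190):
    k=((abs(A)<.05)&(B>.005)&(B<.125)&(Z>.078)&(Z<.094)&(c.reshape(-1,3).min(1)>th)).reshape(P.shape[:2]).astype(np.uint8)
    nn,lab,st,_=cv2.connectedComponentsWithStats(k);i=1+st[1:,4].argmax();w=P[lab==i];r=cv2.minAreaRect((w[:,:2]*1000).astype(np.float32));print(r,np.median(w[:,2]),len(w))
    print("chest",np.round((np.array(r[0])/1000-C)@np.c_[cx,cy],4))
# pocket bounds at box height: foam top
for z in(.25,.072):go((.627,.283,z),84)
E
```

```text
((625.0856323242188, 283.423583984375), (33.758758544921875, 59.75775146484375), 83.58588409423828) 0.08519683505778619 1140
chest [-0.0024  0.0658]
((625.0678100585938, 283.3503112792969), (33.60917663574219, 59.54576873779297), 83.58588409423828) 0.08521811200727913 1111
chest [-0.0024  0.0657]
row [-0.0349 -0.0217  0.2999] [-0.0002  0.0002 -0.0153] mm 121.0 deg 2.8
row [-0.0345 -0.0214  0.7449] [-0.0002  0.0002 -0.0153] mm 298.0 deg 2.8
```

Emit:
play_rows(
  motion=[-0.032,-0.021,0.15,0,0,-0.015,0.3,-0.032,-0.021,0.3,0,0,-0.015,0.3,-0.032,-0.021,0.45,0,0,-0.015,0.3,-0.032,-0.021,0.55,0,0,-0.015,0.3,-0.032,-0.021,0.63,0,0,-0.015,0.3,-0.032,-0.021,0.7,0,0,-0.015,0.3,-0.032,-0.021,0.765,0,0,-0.015,0.3,-0.032,-0.021,0.765,0,0,-0.015,0.3],
)

```text
time_s: 9.22
tool_pos: [0.6243, 0.2829, 0.0612]
eef_rot: [0.053, 0.999, -0.001, -0.002]
wrist_force: [-0.1, 0.1, 0.7]
gripper_width: 0.701
finger_force: 0.0
```

Emit:
play_rows(
  motion=[0,0,0,0,0,0,0.3,0,0,0,0,0,0,1,0,0,0,0,0,0,1,0,0,0,0,0,0,1,0,0,0,0,0,0,1],
  force=40,
)

```text
time_s: 9.85
tool_pos: [0.6258, 0.2846, 0.0653]
eef_rot: [0.052, 0.999, 0.001, 0.001]
wrist_force: [-0.0, -0.8, 6.3]
gripper_width: 0.391
finger_force: 40.9
```

Emit:
play_rows(
  motion=[0,0,-0.05,0,0,0,1,0,0,-0.13,0,0,0,1,0,0,-0.25,0,0,0,1,0,0,-0.37,0,0,0,1,0,0,-0.37,0,0,0,1,0,0,-0.37,0,0,0,1],
)

```text
time_s: 10.6
tool_pos: [0.6244, 0.2843, 0.2122]
eef_rot: [0.052, 0.999, 0.0, -0.0]
wrist_force: [0.8, 0.2, -2.4]
gripper_width: 0.392
finger_force: 41.4
```

```bash
python3 - <<'E'
from h import *
o=arm.get_obs();print(o["tool_pos"],o["wrist_force"],o["gripper_width"])
go((.518,-.061,.2),91.2);go((.518,-.061,.08),91.2);go((.518,-.061,.033),91.2)
E
```

```text
[0.62437234 0.28430834 0.21224375] [ 0.7816784   0.16231623 -2.43318931] 0.3915119158914868
row [ 0.1746 -0.8863  0.0306] [ 0.     -0.0001 -0.0399] mm 362.0 deg 7.2
row [ 0.1746 -0.8863  0.3306] [ 0.     -0.0001 -0.0399] mm 385.0 deg 7.2
row [ 0.1745 -0.8863  0.4481] [ 0.     -0.0001 -0.0399] mm 403.0 deg 7.2
```

Emit:
play_rows(
  motion=[0.02,-0.1,0.03,0,0,-0.01,1,0.05,-0.24,0.03,0,0,-0.02,1,0.08,-0.38,0.03,0,0,-0.03,1,0.11,-0.52,0.03,0,0,-0.04,1,0.14,-0.66,0.03,0,0,-0.04,1,0.16,-0.78,0.1,0,0,-0.04,1,0.175,-0.85,0.2,0,0,-0.04,1,0.175,-0.886,0.3,0,0,-0.04,1],
)

```text
time_s: 11.6
tool_pos: [0.5164, -0.0627, 0.0902]
eef_rot: [-0.009, 1.0, -0.0, -0.001]
wrist_force: [0.7, 1.6, -2.5]
gripper_width: 0.394
finger_force: 41.4
```

Emit:
play_rows(
  motion=[0,0,0.03,0,0,0,1,0,0,0.07,0,0,0,1,0,0,0.1,0,0,0,1,0,0,0.115,0,0,0,1,0,0,0.125,0,0,0,1,0,0,0.13,0,0,0,1,0,0,0.13,0,0,0,1],
)

```text
time_s: 12.48
tool_pos: [0.5185, -0.0608, 0.0401]
eef_rot: [-0.011, 1.0, 0.0, 0.0]
wrist_force: [-0.6, -0.9, -1.6]
gripper_width: 0.392
finger_force: 41.2
```

```bash
python3 - <<'E'
from h import *
o=arm.get_obs();print(o["time_s"],o["tool_pos"],o["wrist_force"],o["gripper_width"],R.from_quat(o["eef_rot"]).as_matrix()[:,1])
c,P,K,T=cam("wrist");Z=P[...,2];m=(c.min(-1)>170)&(Z>.03)&(Z<.09)&(abs(P[...,0]-.518)<.06)&(abs(P[...,1]+.06)<.06);print(m.sum(),np.percentile(Z[m],[5,50,95]))
E
```

```text
12.475 [ 0.5184714  -0.0608313   0.04009385] [-0.64094689 -0.85534477 -1.55586487] 0.391786429143693 [-2.11502197e-02  9.99776309e-01  2.26922503e-05]
10288 [0.05921932 0.06011103 0.06100051]
```

Emit:
play_rows(
  motion=[0,0,0.008,0,0,0,1,0,0,0.014,0,0,0,1,0,0,0.018,0,0,0,1,0,0,0.018,0,0,0,1],
)

```text
time_s: 13.02
tool_pos: [0.5182, -0.0608, 0.0325]
eef_rot: [-0.011, 1.0, 0.0, -0.0]
wrist_force: [-0.6, 0.2, -1.1]
gripper_width: 0.394
finger_force: 41.2
```

```bash
python3 - <<'E'
from h import *
o=arm.get_obs();print(o["tool_pos"],o["wrist_force"])
c,P,K,T=cam("wrist");Z=P[...,2];m=(c.min(-1)>170)&(Z>.03)&(Z<.09)&(abs(P[...,0]-.518)<.06)&(abs(P[...,1]+.06)<.06);print(m.sum(),np.percentile(Z[m],[5,50,95]))
E
```

```text
[ 0.51815721 -0.06083615  0.03250528] [-0.57431328  0.21781667 -1.08447455]
10268 [0.05163463 0.05251379 0.05341695]
```

Emit:
play_rows(
  motion=[0,0,0.001,0,0,0,0.5,0,0,0.001,0,0,0,0.3,0,0,0.001,0,0,0,0.2,0,0,-0.05,0,0,0,0.1,0,0,-0.2,0,0,0,0,0,0,-0.35,0,0,0,0,0,0,-0.35,0,0,0,0,0,0,-0.35,0,0,0,0],
)

```text
time_s: 14.08
tool_pos: [0.5181, -0.0607, 0.1727]
eef_rot: [-0.011, 1.0, 0.0, 0.0]
wrist_force: [-1.4, -0.4, -0.8]
gripper_width: 1.0
finger_force: 0.0
```

```bash
cat >> h.py <<'E'
def boxfit(x,y,zlo,zhi,h=.05,th=170):
    c,P,K,T=cam("wrist");Z=P[...,2];k=((c.min(-1)>th)&(Z>zlo)&(Z<zhi)&(abs(P[...,0]-x)<h)&(abs(P[...,1]-y)<h)).astype(np.uint8)
    nn,lab,st,_=cv2.connectedComponentsWithStats(k);i=1+st[1:,4].argmax();w=P[lab==i]
    print("box",cv2.minAreaRect((w[:,:2]*1000).astype(np.float32)),"z",np.percentile(w[:,2],[5,50,95]).round(4));return c
E
python3 - <<'E'
from h import *
o=arm.get_obs();print(o["time_s"],o["tool_pos"],o["joint_pos"].round(2),o["gripper_width"])
c=boxfit(.518,-.061,.045,.06);save("w5",c)
go((.518,-.061,.15),1.2)
E
```

```text
14.075 [ 0.51811109 -0.06071748  0.17270378] [-0.1   0.35  0.15  1.93 -0.07  0.87  1.68] 1.000027129725698
box ((518.03173828125, -60.88559341430664), (58.859153747558594, 33.664878845214844), 1.1948373317718506) z [0.0512 0.0523 0.0534]
row [-0.0011 -0.0007  0.0548] [ 4.000e-04 -3.000e-04 -4.999e-01] mm 22.0 deg 90.0
```

View pics/w5.png

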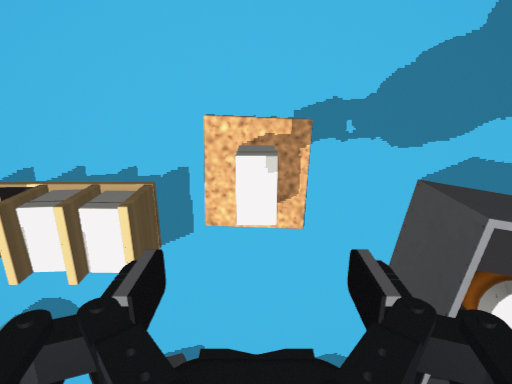

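Box stands upright on the pad at (257,187) px, yaw 1.2°. I turn +90° (this keeps joint 7 in range) to take it by its ends.

Emit:
play_rows(
  motion=[0,0,0,0,0,0.05,0,0,0,0,0,0,0.1,0,0,0,0,0,0,0.16,0,0,0,0,0,0,0.22,0,0,0,0,0,0,0.28,0,0,0,0,0,0,0.34,0,0,0,0,0,0,0.4,0,0,0,0,0,0,0.45,0],
)

```text
time_s: 15.12
tool_pos: [0.5173, -0.0608, 0.1711]
eef_rot: [0.644, 0.765, -0.001, -0.001]
wrist_force: [-0.5, 0.4, 0.7]
gripper_width: 1.002
finger_force: 0.0
```

Emit:
play_rows(
  motion=[0,0,0,0,0,0.05,0,0,0,0,0,0,0.05,0,0,0,0,0,0,0.05,0,0,0,0,0,0,0.05,0],
)

```text
time_s: 15.62
tool_pos: [0.5181, -0.0609, 0.1724]
eef_rot: [0.699, 0.715, -0.0, -0.0]
wrist_force: [-0.5, 0.3, -0.0]
gripper_width: 0.999
finger_force: 0.0
```

```bash
python3 - <<'E'
from h import *
o=arm.get_obs();print(o["time_s"],o["tool_pos"],o["joint_pos"].round(2))
boxfit(.518,-.061,.045,.06)
go((.518,-.061,.08),1.2);go((.518,-.061,.037),1.2)
E
```

```text
15.625 [ 0.51812033 -0.06088025  0.17242699] [-0.38  0.37  0.53  1.95 -0.24  0.88  0.29]
box ((518.2269897460938, -60.8544807434082), (59.79259490966797, 33.80424499511719), 0.6671800017356873) z [0.0513 0.0523 0.0534]
row [-2.000e-04 -4.000e-04  2.313e-01] [-0.0001 -0.      0.0005] mm 93.0 deg 0.1
row [-3.000e-04 -4.000e-04  3.388e-01] [-0.0001 -0.      0.0005] mm 136.0 deg 0.1
```

Emit:
play_rows(
  motion=[0,0,0.1,0,0,0,0,0,0,0.2,0,0,0,0,0,0,0.29,0,0,0,0,0,0,0.338,0,0,0,0,0,0,0.338,0,0,0,0.15,0,0,0.338,0,0,0,1,0,0,0.338,0,0,0,1,0,0,0.338,0,0,0,1],
  force=30,
)

```text
time_s: 16.68
tool_pos: [0.5188, -0.0607, 0.0382]
eef_rot: [0.699, 0.715, 0.0, 0.0]
wrist_force: [-0.6, 0.4, 3.2]
gripper_width: 0.7
finger_force: 33.5
```

Emit:
play_rows(
  motion=[0,0,-0.02,0,0,0,1,0,0,-0.08,0,0,0,1,0,0,-0.18,0,0,0,1,0,0,-0.28,0,0,0,1,0,0,-0.28,0,0,0,1,0,0,-0.28,0,0,0,1],
  force=50,
)

```text
time_s: 17.42
tool_pos: [0.518, -0.0605, 0.1494]
eef_rot: [0.699, 0.715, 0.0, -0.0]
wrist_force: [-0.4, -0.2, -2.0]
gripper_width: 0.692
finger_force: 55.2
```

```bash
python3 - <<'E'
from h import *
go((.5656,-.2,.155),1.2)
E
```

```text
row [-0.3511  0.1115 -0.0142] [-0.     -0.0001  0.0002] mm 147.0 deg 0.0
```

Emit:
play_rows(
  motion=[-0.08,0.025,-0.01,0,0,0,1,-0.17,0.055,-0.014,0,0,0,1,-0.26,0.085,-0.014,0,0,0,1,-0.35,0.112,-0.014,0,0,0,1,-0.35,0.112,-0.014,0,0,0,1,-0.35,0.112,-0.014,0,0,0,1],
)

```text
time_s: 18.18
tool_pos: [0.5652, -0.1992, 0.1537]
eef_rot: [0.7, 0.714, -0.001, -0.001]
wrist_force: [1.3, 1.0, -1.2]
gripper_width: 0.694
finger_force: 55.0
```

```bash
python3 - <<'E'
from h import *
o=arm.get_obs();print(o["time_s"],o["tool_pos"],R.from_quat(o["eef_rot"]).as_matrix()[:,1].round(3))
c,P,K,T=cam("wrist");np.savez("pics/w6",c=c,P=P)
b=cam("top")[0];save("w6",cv2.resize(np.hstack([c,b]),(800,300)))
boxfit(.566,-.2,.1,.19)
X,Y,Z=P[...,0],P[...,1],P[...,2]
m=(Z>.064)&(Z<.074)&(Y<-.15)&(Y>-.35)&(X>.5)&(X<.63)
rx=P[m];print("walls",len(rx),cv2.minAreaRect((rx[:,:2]*1000).astype(np.float32)))
yy=rx[:,1]-np.tan(np.radians(1.2))*(-(0))+np.tan(np.radians(1.2))*(-(rx[:,0]-.5645)) # along rack y at centre
h,e=np.histogram(yy,bins=np.arange(-.35,-.15,.002));print([(round(float(a),3),int(n)) for a,n in zip(e,h) if n>3])
m=(Z>.006)&(Z<.016)&(Y<-.24)&(Y>-.34)&(X>.5)&(X<.63)&(c.sum(-1)<150);l=P[m];print("liner",len(l),cv2.minAreaRect((l[:,:2]*1000).astype(np.float32)) if len(l) else 0)
E
```

```text
18.175 [ 0.56518867 -0.19918926  0.15371436] [ 1.     0.021 -0.003]
box ((565.4816284179688, -198.4932098388672), (59.43479919433594, 34.57445526123047), 0.8250520825386047) z [0.1673 0.1682 0.1691]
walls 2368 ((563.656005859375, -238.48135375976562), (69.58970642089844, 158.7890625), 1.3692600727081299)
[(-0.318, 86), (-0.316, 156), (-0.314, 194), (-0.312, 207), (-0.31, 395), (-0.168, 170), (-0.166, 298), (-0.164, 293), (-0.162, 316), (-0.16, 252)]
liner 0 0
```

View pics/w6.png

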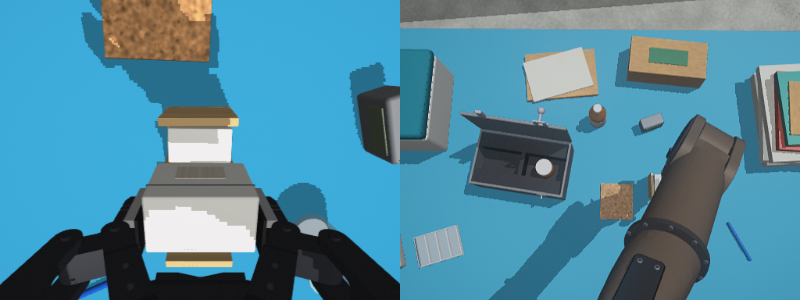

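Wrist half: held box at (200,215) and the near rack wall at (195,118). The rack fit gives the bay centre near (0.565, -0.2885).

```bash
python3 - <<'E'
from h import *
go((.565,-.2889,.135),1.3)
E
```

```text
row [-0.2262 -0.0071  0.0486] [-0.0003 -0.0003  0.    ] mm 93.0 deg 0.1
```

Emit:
play_rows(
  motion=[-0.08,-0.002,0.02,0,0,0,1,-0.16,-0.005,0.048,0,0,0,1,-0.226,-0.007,0.048,0,0,0,1,-0.226,-0.007,0.048,0,0,0,1,-0.226,-0.007,0.048,0,0,0,1],
)

```text
time_s: 18.95
tool_pos: [0.5655, -0.2887, 0.1357]
eef_rot: [0.699, 0.715, 0.0, -0.0]
wrist_force: [-0.4, 0.9, -2.1]
gripper_width: 0.694
finger_force: 55.0
```

```bash
python3 - <<'E'
from h import *
o=arm.get_obs();print(o["time_s"],o["tool_pos"])
c=boxfit(.566,-.29,.1,.19);P=cam("wrist")[1]
X,Y,Z=P[...,0],P[...,1],P[...,2];m=(Z>.064)&(Z<.074)&(Y<-.15)&(Y>-.35)&(X>.52)&(X<.61);rx=P[m]
yy=rx[:,1]-np.tan(np.radians(1.3))*(rx[:,0]-.565)*1
yy=rx[:,1]-.0227*(rx[:,0]-.565)
h,e=np.histogram(yy,bins=np.arange(-.35,-.15,.002));print([(round(float(a),3),int(n)) for a,n in zip(e,h) if n>3])
go((.565,-.2889,.08),1.3);go((.565,-.2889,.046),1.3)
E
```

```text
18.95 [ 0.56548254 -0.28874666  0.13573581]
box ((565.2200927734375, -288.7456359863281), (59.34239959716797, 34.687095642089844), 1.3510583639144897) z [0.1488 0.1497 0.1506]
[(-0.268, 212), (-0.266, 335), (-0.264, 333), (-0.262, 347), (-0.26, 322), (-0.218, 256), (-0.216, 460), (-0.214, 477), (-0.212, 360), (-0.21, 120), (-0.168, 715), (-0.166, 409)]
row [-0.0011 -0.0018  0.1397] [ 0.     -0.0003  0.0002] mm 56.0 deg 0.1
row [-0.0012 -0.0018  0.2247] [ 0.     -0.0003  0.0002] mm 90.0 deg 0.1
```

Emit:
play_rows(
  motion=[0,0,0.06,0,0,0,1,0,0,0.11,0,0,0,1,0,0,0.15,0,0,0,1,0,0,0.185,0,0,0,1,0,0,0.205,0,0,0,1,0,0,0.214,0,0,0,1,0,0,0.214,0,0,0,1,0,0,0.214,0,0,0,1],
)

```text
time_s: 20.05
tool_pos: [0.5655, -0.2905, 0.0508]
eef_rot: [0.7, 0.715, 0.0, 0.0]
wrist_force: [-0.2, -0.4, -1.4]
gripper_width: 0.695
finger_force: 55.0
```

Emit:
play_rows(
  motion=[0,0,0.004,0,0,0,1,0,0,0.007,0,0,0,1,0,0,0.009,0,0,0,1,0,0,0.009,0,0,0,1],
)

```text
time_s: 20.55
tool_pos: [0.5652, -0.2902, 0.0466]
eef_rot: [0.7, 0.715, -0.0, -0.0]
wrist_force: [0.1, -0.2, -1.3]
gripper_width: 0.694
finger_force: 55.0
```

```bash
python3 - <<'E'
from h import *
o=arm.get_obs();print(o["time_s"],o["tool_pos"],o["wrist_force"])
boxfit(.566,-.29,.03,.09,.04)
E
```

```text
20.55 [ 0.56515874 -0.29023268  0.04663087] [ 0.05245705 -0.16983192 -1.29254654]
box ((564.8482666015625, -289.8977966308594), (59.28264617919922, 33.734375), 1.2425737380981445) z [0.0597 0.0606 0.0615]
```

Emit:
play_rows(
  motion=[0,0,0.002,0,0,0,1,0,0,0.004,0,0,0,1,0,0,0.004,0,0,0,1],
)

```text
time_s: 20.98
tool_pos: [0.5652, -0.2903, 0.0454]
eef_rot: [0.7, 0.715, 0.0, 0.0]
wrist_force: [-0.8, 0.1, 3.7]
gripper_width: 0.693
finger_force: 55.3
```

Emit:
play_rows(
  motion=[0,0,0,0,0,0,0.2,0,0,0,0,0,0,0.1,0,0,0,0,0,0,0.1,0,0,-0.06,0,0,0,0.1,0,0,-0.16,0,0,0,0.1,0,0,-0.3,0,0,0,0.1,0,0,-0.45,0,0,0,0.1,0,0,-0.45,0,0,0,0.1],
)

```text
time_s: 21.98
tool_pos: [0.5673, -0.2921, 0.2304]
eef_rot: [0.7, 0.714, 0.002, 0.004]
wrist_force: [0.2, 0.2, -0.3]
gripper_width: 0.902
finger_force: 0.0
```

Emit:
play_rows(
  motion=[0.08,-0.1,0,0,0,0,0.1,0.16,-0.2,0,0,0,0,0.1,0.2,-0.3,0,0,0,0,0.1,0.2,-0.3,0,0,0,0,0.1,0.2,-0.3,0,0,0,0,0.1],
)

```text
time_s: 22.6
tool_pos: [0.4442, -0.2128, 0.225]
eef_rot: [0.699, 0.715, 0.0, 0.0]
wrist_force: [0.4, -0.1, -0.2]
gripper_width: 0.897
finger_force: 0.0
```

```bash
python3 - <<'E'
from h import *
o=arm.get_obs();print(o["time_s"],o["tool_pos"],o["wrist_force"])
c=boxfit(.566,-.29,.05,.064,.03)
b,P,K,T=cam("scene");save("w7",cv2.resize(np.hstack([c,b]),(800,300)))
cy=np.array([.151,.9885]);cx=np.array([.9885,-.151]);C=np.array([.6175,.218])
q=P.reshape(-1,3);A=(q[:,:2]-C)@cx;B=(q[:,:2]-C)@cy;Z=q[:,2];m=(A>.04)&(A<.14)&(abs(B)<.13)&(Z>.12)&(Z<.245);print("lid deg",90+np.degrees(np.arctan(np.polyfit(Z[m],A[m],1)[0])))
E
```

```text
22.6 [ 0.44415146 -0.21282039  0.22503889] [ 0.43930657 -0.10605201 -0.19123775]
box ((565.3995971679688, -289.7256774902344), (58.25961685180664, 33.17583465576172), 1.143120288848877) z [0.058  0.0591 0.0602]
lid deg 87.72026808083693
```

View pics/w7.png

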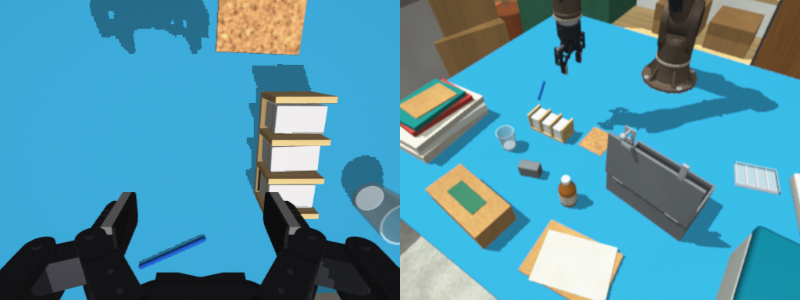

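All three rack bays are filled (wrist half, boxes at (300,118), (297,155) and (290,190)). The box top is level with the others at about 0.059 m, the lid stands at 88°, and nothing else has moved. Handing in.

```bash
python3 -c "
from bench import arm
print(arm.sign_off())"
```

```text
the job is handed in; nothing more can be done
None
```

The job is handed in at about 23 s: hasp swung straight out, lid standing by itself at about 88°, and the cover-glass box upright and fully down in the rack's empty bay, lengthwise; the sign-off gave no verdict.

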